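Show the round-headed key to the locksmith on the phone

TASK

A locksmith is on a video call on the phone in the stand and wants to see the round-headed key. Pull out the tray of the white organizer, lift that key out, leaving the other two keys standing in their slots and everything else where it is, and without touching the phone hold the key up to its camera: blade hanging straight down, a flat side squarely facing the lens, the middle of the blade level with the lens and 15 cm straight in front of it. Finish while still holding the key there, motionless in the air.

Things in the scene. Friction and masses are not known exactly. Their poses are not given: they have to be found in the camera images.
- tray (a joint): how far the organizer's tray is pulled out, m: 0 shut (as at the start), 0.14 at its stop; it slides on the level away from the organizer, about 2 N to move, and stays where it is left
- tray_handle (a point): middle of the tray's handle, a level aluminium bar 100 mm long and 10 mm thick, 88 mm above the table, with a clear gap of 37 mm between bar and tray front and free room above; the bar runs along this frame's y, and the tray pulls out along this frame's -x
- organizer: white plastic organizer, fixed, 200 mm deep (x), 220 mm wide (y), 115 mm high, open at the front where the tray slides in; the tray's front is 109 mm high, its side walls 75 mm; origin at the middle of the underside, front towards -x
- key_slots (a point): mouth of the middle one of three slots in the grey block in the tray, on the block's top 45 mm above the table, 121 mm behind the handle bar and moving with the tray; the slots lie in a row along y, 60 mm apart. Three aluminium keys stand in them, blade down; which is where varies; the organizer covers them until the tray is out
- round_key_head (a point): the key to show: centre of its round head, a disc 34 mm across, 10 mm thick, on edge, 70 mm above the table in its slot. z up along the key, x square to its flat sides, y across. Below the head a collar 10 x 22 mm, 10 mm high, sits on the block (its top 25 mm below this point); then the blade, 33 mm long, 10 wide, 4 thick. About 50 g; draws straight up, 1 mm play
- round_key_blade (a point): middle of the round key's blade, 41.5 mm below the centre of its head; same axes
- slim_key_head (a point): another key, to be left standing: centre of its slim upright rectangular head, 16 mm wide, 34 mm high, 10 mm thick
- tbar_key_head (a point): another key, to be left standing: centre of its low, wide head, 44 mm wide, 18 mm high, 10 mm thick
- phone_lens (a point): the phone's camera lens, a dot 11 mm wide at the middle of the top edge of its screen, 197 mm above the table. It looks level along this frame's -x; y level, z up
- phone: the phone, 155 x 74 x 9 mm, upright in a fixed aluminium stand with a round foot of 100 mm diameter; origin on the table under it; top 207 mm above the table
- dish: bystander: dark blue ceramic dish, 110 mm across, 32 mm high; origin at its underside
- remote: bystander: grey remote control 160 x 46 x 18 mm, long axis x; origin at its underside
- clipper: bystander: steel nail clipper 60 x 13 x 15 mm lying on top of the organizer; origin at its underside
- case: bystander: grey glasses case 160 x 62 x 40 mm; origin at its underside
- sanitizer: bystander: clear bottle 48 mm across, 120 mm high; origin at its underside
- tape_measure: bystander: grey tape measure 66 x 36 x 62 mm; origin at its underside

How it is judged:
On the way, in this order (a step that is already met when the one before it is completed fails the run):
1. the tray is pulled out far enough to reach the keys (9 cm or more) (value of joint tray above 0.09 m), for 0.2 s.
2. the round-headed key is lifted clear of the tray in the fingers (height (world z) of round_key_blade above 0.105 m and contact force between round_key and the fingers above 1 N), for 0.2 s.
At the end, for the whole second after the job is handed in: The round key is held still in the fingers, blade middle 120 to 180 mm in front of the lens and within 20 mm of its axis sideways and in height, key upright within 0.2 rad, flat side square to the lens axis within 0.2 rad; the other keys stand in their slots (tilt under 0.25 rad) (contact force between round_key and the fingers above 1 N and x of round_key_blade in the frame of phone_lens between -0.18 and -0.12 m and y of round_key_blade in the frame of phone_lens between -0.02 and 0.02 m and z of round_key_blade in the frame of phone_lens between -0.02 and 0.02 m and angle between round_key_head's own z axis and vertical below 0.2 rad and height (world z) of round_key_head above 0.18 m and angle between the x axis of round_key_head and the x axis of phone_lens, either way round below 0.2 rad and linear speed of round_key below 0.03 m/s and angle between each of slim_key_head, tbar_key_head's own z axis and vertical below 0.25 rad and height (world z) of slim_key_head between 0.045 and 0.085 m and height (world z) of tbar_key_head between 0.045 and 0.085 m); the arm keeps its last pose, push and grip.
It fails at once if the phone or its stand is touched (contact force between any of the arm, the fingers, round_key and phone above 1 N).
It fails at once if a bystander is moved more than 30 mm (distance of any of dish, remote, clipper, case, sanitizer, tape_measure from where it was at the start of the episode above 0.03 m).
It also fails if it takes over 45 s, if anything falls off the work surface, if the arm or the gripper's body presses on something with over 40 N, if the wrist force passes 120 N, or if a joint passes its speed limit or range.

ROBOT

A 6-joint arm with a two-finger parallel gripper is mounted at the origin on the work surface. World frame = base frame: x ahead of the robot, y to its left, z up, the work surface at z = 0. Lengths are in m, angles in rad, forces in N, time in s.
With the tool pointing down it reaches from about 0.25 to 0.775 m from the base axis. Payload 8.9 kg.
Tool frame: the origin (TCP) lies at the very end of the fingers, on their centre line; the grasp point (between the pads) lies 19 mm behind it; z points along the fingers, y is the direction in which the jaws open and shut (so a half turn about z gives the same grasp; the last joint's range is limited). The gripper opens to 85 mm and grips with 20 to 120 N. Pads are 22 mm wide; open, the fingers measure 114 mm over their backs; the gripper's body (76 mm by 85 mm) begins 54 mm behind the grasp point. The pads swing forward as they close: fully open they stand 13 mm farther back than shut.
Start: joints at [0.998, 0.291, -0.153, 1.127, 0, 1.431], TCP at [0.221, 0.476, 0.231] pointing down, gripper open.
Joint ranges: [-2.52, 2.52], [-0.91, 1.74], [-1.3, 1.37], [-1.96, 2.02], [-1.52, 1.47], [-3.14, 3.14]. Speed limits (rad/s): [2.22, 2.22, 2.79, 3.14, 3.14, 3.14].

INTERFACE

Orientations are given as a rotation vector (axis times angle).
In Python, from rig import arm gives the robot as it stands. Calls block until the motion is done:
- arm.reach(position, orientation): joint-space move of the TCP to a pose.
- arm.move_l(position, vel=0.15, rotation=None, force_limit=None): straight line of the TCP; rotation=None keeps the orientation; vel is the mean speed in m/s. With force_limit (N) it stops when the force on the tool has changed by that much, and returns True; else False.
- arm.move_j(angles): joint-space move.
- arm.command_gripper(opening): finger opening in m; the grip force is fixed at half the most; returns when the fingers have stopped.
- arm.pause(seconds).
- arm.ik(position, orientation): joint angles nearest the present ones, or None.
- arm.observe(): the state.
- arm.capture(name): name is "scene" or "top"; returns (picture, depth): 420x560x3 uint8, blue, green, red; 420x560 float32, m along the optical axis (not along the pixel's ray), 0 where there is no reading.
- arm.get_calibration(name): a dict with "fx", "fy", "cx", "cy" (pixels), "pose" (4x4, takes a point from camera to world coordinates). Camera axes: x right, y down, z forward; pixel columns grow to the right and rows downward; lengths in m; the calibration is good to about 2 mm. A picture is of the moment at which its call begins. get_calibration takes no time and is no camera call.
A pose or a line that the arm cannot do raises arm.IKError and nothing moves.
- arm.finish_job(): hands the job in, once; it reports no verdict.
The state is a dict: "clock": time; "joint_positions": joint angles; "joint_velocities": joint speeds; "joint_torque": joint torques, N m; "tcp_pos": TCP position; "tool_rot": TCP orientation; "wrist_force": force on the tool from outside, world axes, zero at the start; "torque": the same for the moment, N m; "grip_width": finger opening in m.
Only numpy, scipy, OpenCV 4.12 (cv2) and the standard library are available. Lean on these libraries where they do the work, as an engineer would, in place of code of your own. Each camera call takes 0.05 s, during which the arm holds its last target. There are 200 camera calls.

## Working session

There is one attempt and no reset: what is moved stays moved. The work goes in short steps, each a Python script; the robot and the scene stay as the last script left them, time stands still between calls to the robot, and variables do not carry over. Pictures are saved under pics/ and viewed, about 8 in all and at most 12, crops included, and the job is handed in when it is done.

```bash
mkdir -p pics
cat > h.py <<'E'
import numpy as np, cv2
from rig import arm
from scipy.spatial.transform import Rotation as R
def snap(n,f):
    p,d=arm.capture(n); cv2.imwrite(f'pics/{f}.png',p); np.save(f'pics/{f}.npy',d); return p,d
def w(n,d,u,v,r=1):
    c=arm.get_calibration(n); a=d[v-r:v+r+1,u-r:u+r+1]; z=np.median(a[a>0])
    return (c['pose']@[(u-c['cx'])/c['fx']*z,(v-c['cy'])/c['fy']*z,z,1])[:3]
E
python3 - <<'E'
from h import *
for n in('scene','top'):
    snap(n,n+'0'); c=arm.get_calibration(n); print(n,c['fx'],c['cx'],c['cy'],np.round(c['pose'],3).tolist())
a=cv2.imread('pics/scene0.png');b=cv2.imread('pics/top0.png')
print(arm.observe()['tool_rot'])
E
```

```text
scene 532.5149248018034 276.4354894597659 213.69376924873873 [[0.679, 0.578, -0.452, 1.207], [0.734, -0.525, 0.431, -0.596], [0.012, -0.624, -0.781, 1.22], [0.0, 0.0, 0.0, 1.0]]
top 451.0836586101045 277.62124020471674 218.40956980518973 [[-0.026, -0.996, 0.09, 0.491], [-1.0, 0.025, -0.01, 0.022], [0.008, -0.09, -0.996, 1.349], [0.0, 0.0, 0.0, 1.0]]
[-6.75887127e-01 -3.06755358e+00  1.77308969e-03]
```

View pics/scene0.png

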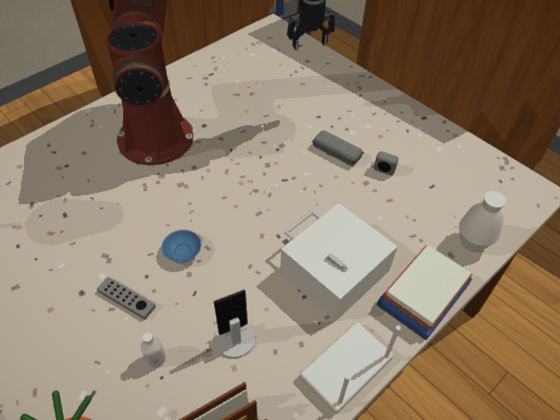

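View pics/top0.png

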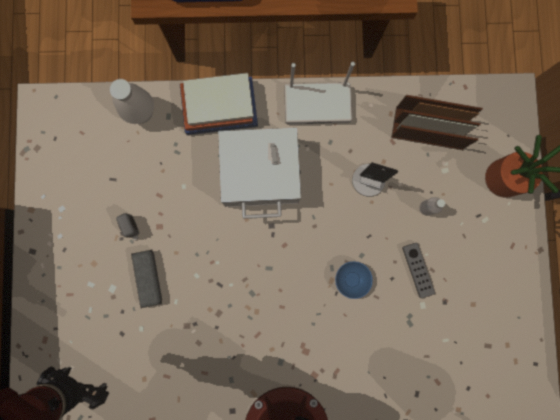

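The scene view shows the organizer at (338,258), its handle at (303,225) and the phone at (232,312). The top view has the organizer at (260,165), handle at (262,212) and phone at (378,173). Next I'll fit these from the depth data and enlarge the phone.

```bash
cat >> h.py <<'E'
def cloud(n,d):
    c=arm.get_calibration(n); v,u=np.mgrid[:420,:560]
    P=np.stack([(u-c['cx'])/c['fx']*d,(v-c['cy'])/c['fy']*d,d,np.ones_like(d)],-1)@c['pose'].T
    P=P[...,:3]; P[d<=0]=np.nan; return P
def proj(n,p):
    c=arm.get_calibration(n); q=np.linalg.inv(c['pose'])@[*p,1]; return q[0]/q[2]*c['fx']+c['cx'],q[1]/q[2]*c['fy']+c['cy']
def rect(P):
    r=cv2.minAreaRect((P[:,:2]*1000).astype(np.float32)); return [np.round(x,1).tolist() if not isinstance(x,float) else round(x,2) for x in r],len(P),np.round(P.mean(0),4)
E
python3 - <<'E'
from h import *
for n in('scene','top'):
    d=np.load(f'pics/{n}0.npy');P=cloud(n,d)
    o=w(n,d,*((338,240) if n=='scene' else (250,165))); print(n,'org pt',o)
    m=np.hypot(P[...,0]-o[0],P[...,1]-o[1])<.2
    q=P[m&(abs(P[...,2]-.115)<.005)]; print('orgtop',rect(q))
    u,v=(303,225) if n=='scene' else (262,216)
    B=np.zeros_like(m); B[v-25:v+25,u-35:u+35]=1
    q=P[B&(P[...,2]>.07)&(P[...,2]<.1)]; print('handle',rect(q))
    u,v=(232,312) if n=='scene' else (378,173)
    B=np.zeros_like(m); B[v-40:v+40,u-35:u+35]=1
    for lo,hi in((.002,.03),(.06,.23),(.185,.23)):
        q=P[B&(P[...,2]>lo)&(P[...,2]<hi)]
        if len(q): print('phone',lo,rect(q))
a=cv2.imread('pics/scene0.png')[270:370,180:290];b=cv2.imread('pics/top0.png')[140:220,335:423]
t=cv2.imread('pics/top0.png')[195:225,225:295]
f=lambda i:cv2.resize(i,(390,355),interpolation=3)
cv2.imwrite('pics/c1.png',np.hstack([f(a),f(b)]))
E
```

```text
scene org pt [0.73652009 0.07322362 0.11324978]
orgtop ([[754.1, 57.9], [203.2, 225.3], 1.37], 5411, array([0.758 , 0.0539, 0.1154]))
handle ([[625.1, 54.4], [38.2, 113.7], 3.32], 193, array([0.6198, 0.0526, 0.0921]))
phone 0.002 ([[654.6, -226.7], [185.1, 231.5], 47.92], 1738, array([ 0.6761, -0.2369,  0.0064]))
phone 0.06 ([[728.8, -270.1], [74.4, 28.7], 71.51], 1158, array([ 0.7246, -0.2701,  0.1422]))
phone 0.185 ([[720.4, -267.1], [73.9, 11.0], 71.01], 273, array([ 0.7218, -0.2688,  0.2006]))
top org pt [0.75402309 0.08273424 0.11417444]
orgtop ([[755.6, 58.5], [200.6, 220.3], 1.29], 5296, array([0.7541, 0.0591, 0.1151]))
handle ([[633.4, 53.9], [48.1, 195.5], 1.37], 318, array([0.6336, 0.0559, 0.0901]))
phone 0.002 ([[745.4, -297.6], [210.9, 244.0], 87.79], 1618, array([ 0.7435, -0.2898,  0.0058]))
phone 0.06 ([[764.9, -319.9], [65.2, 208.6], 40.12], 488, array([ 0.72  , -0.2654,  0.1481]))
phone 0.185 ([[719.6, -265.4], [73.2, 11.2], 70.74], 159, array([ 0.719 , -0.2642,  0.2018]))
```

View pics/c1.png

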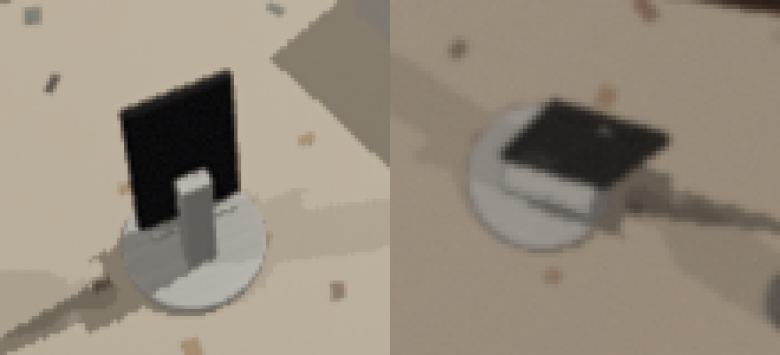

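The left crop (scene) shows the phone's back with the post, and the right crop (top) shows the screen side with a light lens dot at about (383,169) in the full picture. So the lens looks towards −x/+y. I'll check that and pin down the handle bar.

```bash
cat >> h.py <<'E'
def down(yaw):  # tool down, jaw axis y at given yaw (mod pi); both options
    out=[]
    for s in(1,-1):
        y=s*np.array([np.cos(yaw),np.sin(yaw),0]); z=np.array([0,0,-1.]); out.append(R.from_matrix(np.stack([np.cross(y,z),y,z],1)).as_rotvec())
    return out
def best(p,yaw):
    return max(((r,arm.ik(p,r)) for r in down(yaw) if arm.ik(p,r) is not None),key=lambda t:-abs(t[1][5]))
E
python3 - <<'E'
from h import *
th=np.deg2rad(71)-np.pi/2; L=np.array([.720,-.2662,.197])-.005*np.array([np.cos(th),np.sin(th),0])
print('lens',L,'top px',proj('top',L)); T=L-.15*np.array([np.cos(th),np.sin(th),0]);T[2]=.197
print('target',T,'yaw',th)
for n in('scene','top'):
    P=cloud(n,np.load(f'pics/{n}0.npy'))
    m=(P[...,2]>.08)&(P[...,2]<.1)&(P[...,0]<.622)&(P[...,0]>.58)&(abs(P[...,1]-.055)<.08)
    q=P[m]; print(n,rect(q)); q=P[m&(P[...,2]>.089)]; print(rect(q), np.polyfit(q[:,1],q[:,0],1))
for p,y in(((.61,.056,.08),.023),((.48,.053,.08),.023),((.6,.06,.058),.023),((.6,.06,.058),1.59),(tuple(T),th)):
    r=best(p,y); print(p,y,np.round(r[1],2))
a=cv2.imread('pics/top0.png')[195:225,230:290]; cv2.imwrite('pics/c2.png',cv2.resize(a,(600,300),interpolation=3))
E
```

```text
lens [ 0.71527241 -0.26457216  0.197     ] top px (np.float64(382.55437300358415), np.float64(169.8199793261764))
target [ 0.57344462 -0.21573694  0.197     ] yaw -0.33161255787892263
scene ([[614.8, 54.5], [112.6, 14.0], 89.92], 139, array([0.6149, 0.0538, 0.0922]))
([[614.8, 52.9], [109.4, 14.0], 89.92], 120, array([0.6149, 0.0536, 0.0929])) [-0.02204609  0.6160644 ]
top ([[614.4, 56.1], [106.7, 11.8], 89.92], 139, array([0.6145, 0.0577, 0.0922]))
([[614.4, 55.9], [106.5, 11.6], 89.99], 121, array([0.6146, 0.056 , 0.0929])) [-0.01728339  0.6155751 ]
(0.61, 0.056, 0.08) 0.023 [-0.03  0.57 -0.13  0.87  0.    1.52]
(0.48, 0.053, 0.08) 0.023 [-0.04  0.36 -0.5   0.72  0.    1.51]
(0.6, 0.06, 0.058) 0.023 [-0.02  0.58 -0.19  0.81  0.    1.53]
(0.6, 0.06, 0.058) 1.59 [-0.02  0.58 -0.19  0.81  0.   -0.04]
(np.float64(0.5734446207821058), np.float64(-0.2157369360591407), np.float64(0.197)) -0.33161255787892263 [-0.48  0.48  0.04  1.13  0.    1.42]
```

View pics/c2.png

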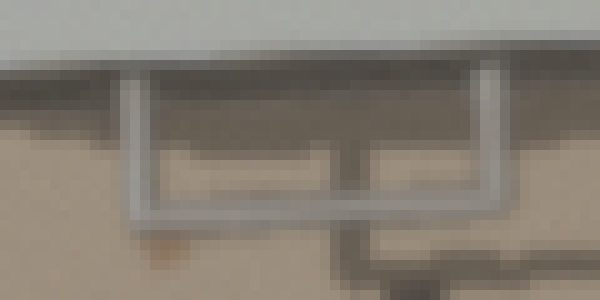

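The bar runs from (245,216) to (280,215) and its centre is about (0.6145, 0.056). The predicted lens pixel (382.6,169.8) matches the dot. Now the pull.

Run:
```python
from h import *
yaw=.021; b=np.array([.6145,.056,.070]); ax=np.array([np.cos(yaw),np.sin(yaw),0])
arm.command_gripper(.032)
r,_=best(b+[0,0,.09],yaw)
arm.reach(b+[0,0,.09],r)
print(arm.move_l(b,.1,force_limit=10),arm.observe()['tcp_pos'])
arm.command_gripper(0); print(arm.observe()['grip_width'])
print(arm.move_l(b-ax*.135,.08,force_limit=30)); s=arm.observe(); print(s['tcp_pos'],s['wrist_force'],s['clock'])
arm.command_gripper(.032)
p=s['tcp_pos']
arm.move_l([p[0],p[1],.17],.15); arm.move_l([.45,.2,.3],.25)
for n in('scene','top'): snap(n,n+'1')
a=cv2.imread('pics/scene1.png')[190:310,220:380];b=cv2.imread('pics/top1.png')[180:300,190:350]
cv2.imwrite('pics/c3.png',np.vstack([cv2.resize(i,(400,300),interpolation=3) for i in(a,b)]))
print(arm.observe()['clock'])
```

```text
True [0.61355956 0.05621045 0.06994653]
0.007593140122930094
False
[0.47864644 0.05286774 0.0693576 ] [ -0.96936878  -5.9414786  -13.41711207] 5.7833
8.0
```

View pics/c3.png

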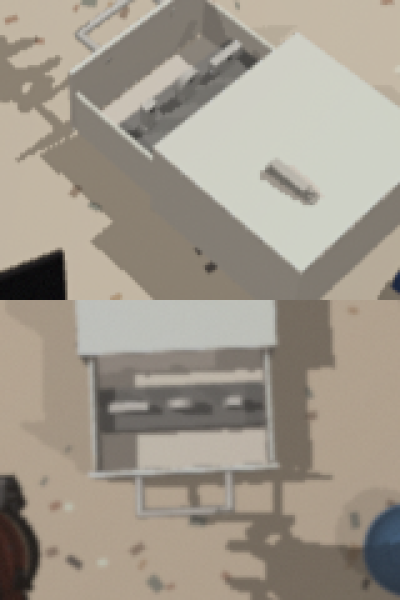

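The tray is out. In the top crop the wide T-bar is on the left at (128,407), the middle head is at (180,405) and the narrow one is at (235,402), all on edge along y. The head profiles and middle position still need checking in depth and a larger crop.

Run:
```python
from h import *
for n in('scene','top'):
    P=cloud(n,np.load(f'pics/{n}1.npy'))
    for j in(-1,0,1):
        c=np.array([.600,.056])+j*.06*np.array([-.021,1])
        m=(P[...,2]>.058)&(P[...,2]<.1)&(abs(P[...,0]-c[0])<.017)&(abs(P[...,1]-c[1])<.028)
        q=P[m]; print(n,j,rect(q) if len(q)>3 else 0,'zmax',q[:,2].max() if len(q) else 0,'top',rect(P[m&(P[...,2]>.078)]) if (m&(P[...,2]>.078)).sum()>3 else 0)
    m=(P[...,0]<.50)&(P[...,0]>.45)&(P[...,2]>.085)&(P[...,2]<.1)&(abs(P[...,1]-.054)<.07)
    print('bar',rect(P[m&(P[...,0]<.49)]))
a=cv2.imread('pics/scene1.png')[200:255,258:330];b=cv2.imread('pics/top1.png')[206:234,225:300]
cv2.imwrite('pics/c4.png',np.vstack([cv2.resize(a,(480,366),interpolation=3),cv2.resize(b,(480,180),interpolation=3)]))
```

```text
scene -1 ([[600.7, -6.2], [17.4, 13.8], 84.06], 63, array([ 0.6023, -0.0078,  0.0764])) zmax 0.09195800804648546 top ([[601.8, -7.0], [17.0, 10.5], 88.95], 30, array([ 0.6022, -0.0068,  0.0856]))
scene 0 ([[599.4, 54.1], [34.1, 13.3], 88.1], 84, array([0.6011, 0.0519, 0.0761])) zmax 0.09081114355944098 top ([[599.4, 53.0], [32.1, 13.3], 88.1], 44, array([0.5999, 0.052 , 0.0834]))
scene 1 ([[597.3, 114.3], [14.0, 45.7], 1.41], 80, array([0.5993, 0.1126, 0.0685])) zmax 0.07696781364765082 top 0
bar ([[481.4, 50.7], [17.2, 109.0], 0.0], 132, array([0.4805, 0.0501, 0.0924]))
top -1 ([[601.1, -4.5], [10.6, 19.6], 5.92], 28, array([ 0.601 , -0.0047,  0.0792])) zmax 0.09107016184090422 top ([[602.3, -5.3], [9.0, 11.5], 0.11], 18, array([ 0.6018, -0.0058,  0.0861]))
top 0 ([[599.7, 55.3], [9.9, 31.4], 2.99], 47, array([0.599 , 0.0552, 0.0805])) zmax 0.09299249083512295 top ([[599.9, 55.3], [8.7, 25.9], 6.08], 32, array([0.5995, 0.0551, 0.0842]))
top 1 ([[598.2, 115.2], [42.6, 9.0], 88.31], 62, array([0.5982, 0.1146, 0.0705])) zmax 0.07539293454983653 top 0
bar ([[481.6, 52.1], [15.1, 108.6], 0.09], 162, array([0.4802, 0.0522, 0.0914]))
```

View pics/c4.png

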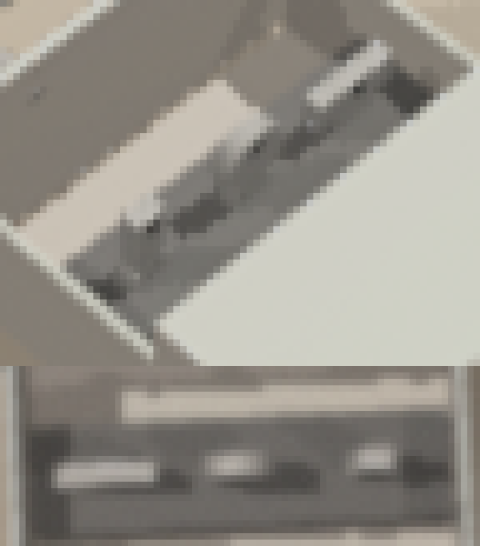

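This confirms it: the round head (34 mm wide, top at 0.09 m) is in the middle slot at (0.5997, 0.055), with the slim key at y≈−0.005 and the T-bar at y≈0.115. Now I'll grasp and lift.

Run:
```python
from h import *
yaw=.021; g=np.array([.5997,.0552,.054])
r,_=best(g+[0,0,.11],yaw)
arm.command_gripper(.05)
arm.reach(g+[0,0,.18],r); 
print(arm.move_l(g,.1,force_limit=8),arm.observe()['tcp_pos'])
arm.command_gripper(0); s=arm.observe(); print(s['grip_width'],s['wrist_force'])
print(arm.move_l(g+[0,0,.06],.05,force_limit=25)); print(arm.move_l(g+[0,0,.1685],.12))
arm.pause(.3); s=arm.observe(); print(s['tcp_pos'],s['grip_width'],s['wrist_force'],s['clock'])
for n in('scene','top'): snap(n,n+'2')
a=cv2.imread('pics/scene2.png')[150:270,220:380]; cv2.imwrite('pics/c5.png',cv2.resize(a,(640,480),interpolation=3))
```

```text
True [0.5976278  0.0552368  0.06216839]
0.008420787154565783 [ 0.32256651 -0.28360731  0.08447701]
False
False
[0.59948036 0.05518001 0.22207594] 0.008584352949309561 [-0.22374958  0.67436702 -0.74060111] 13.7
```

View pics/c5.png

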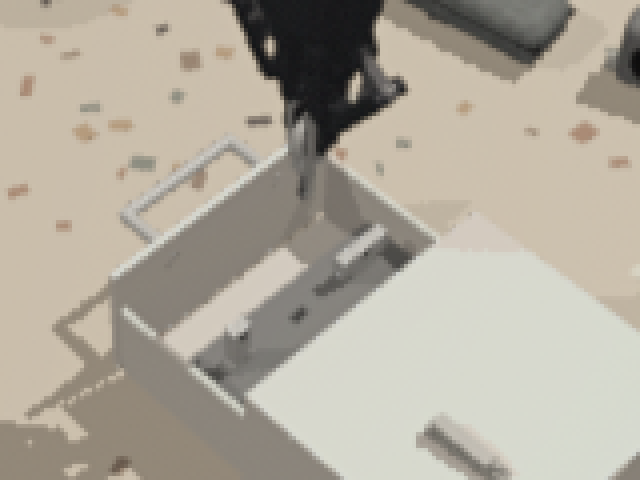

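The key is in the fingers, at (303,150) in the crop, and the other two still stand. The descent stopped early at z=0.062, so the key sits about 8 mm lower in the fingers than planned. I'll correct the height for that and move to the phone.

Run:
```python
from h import *
T=np.array([.5734,-.2157,.197-.0285+.0622]); th=-.3316
p=arm.observe()['tcp_pos']; arm.move_l([p[0],p[1],T[2]],.1)
r,q=best(T,th); print(np.round(q,2),np.round(arm.observe()['joint_positions'],2))
arm.move_l(T,.1,rotation=r); arm.pause(.5)
s=arm.observe(); print(s['tcp_pos'],s['grip_width'],s['wrist_force'],s['clock'])
for n in('scene','top'):
    p,d=snap(n,n+'3'); P=cloud(n,d)
    m=(np.linalg.norm(P[...,:2]-T[:2],axis=-1)<.03)
    for lo,hi in((.175,.211),(.214,.23)):
        q=P[m&(P[...,2]>lo)&(P[...,2]<hi)]; print(n,lo,rect(q) if len(q)>2 else len(q),q[:,2].min() if len(q) else 0)
    print(proj(n,T-[0,0,.034]),proj(n,T-[0,0,.051]))
a=cv2.imread('pics/scene3.png')[205:355,150:350]; cv2.imwrite('pics/c6.png',cv2.resize(a,(800,600),interpolation=3))
```

```text
[-0.48  0.46  0.1   1.21  0.    1.42] [-0.03  0.44  0.07  1.2  -0.    1.52]
[ 0.57339193 -0.21568214  0.23069537] 0.008388857992903563 [-0.26172382 -0.03344857 -0.21678421] 17.425
scene 0.175 ([[574.1, -218.0], [11.8, 5.8], 59.1], 36, array([ 0.574 , -0.2177,  0.1959])) 0.17831707354715842
scene 0.214 ([[577.2, -216.8], [25.0, 4.6], 66.5], 24, array([ 0.5766, -0.218 ,  0.2196])) 0.2145192567289127
(np.float64(206.55717398846872), np.float64(244.6868586043369)) (np.float64(207.205566216663), np.float64(248.83660774963136))
top 0.175 0 0
top 0.214 1 0.2180835870376967
(np.float64(366.1321774864244), np.float64(224.84206043555423)) (np.float64(364.8053646525859), np.float64(225.34004953422715))
```

View pics/c6.png

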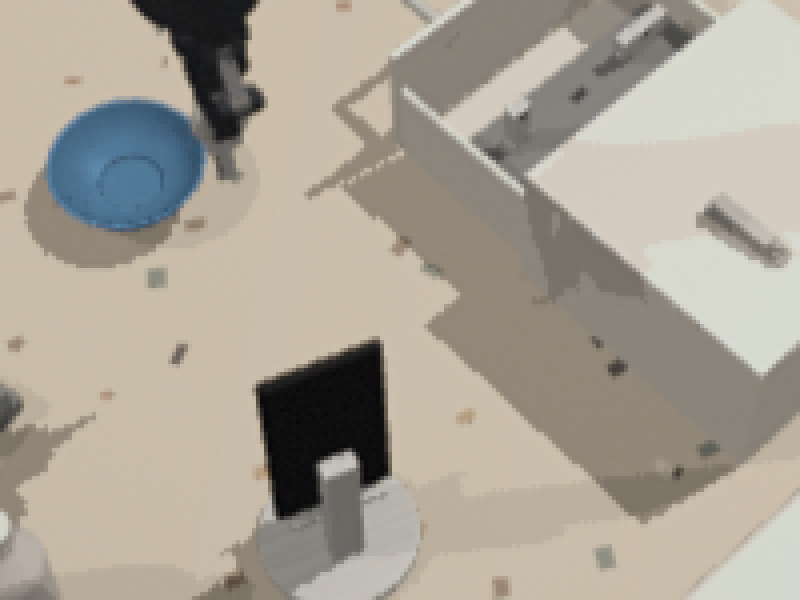

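The key hangs from the fingers at about (225,155) in the crop, clear of the phone. The measured blade centre is (0.574, −0.218, 0.196) against a target of (0.573, −0.216, 0.197), and its tip is at 0.178 (0.1805 expected). The other keys stand, so I'm handing in.

```bash
python3 -c "
from h import *
arm.finish_job(); s=arm.observe(); print(s['clock'],s['grip_width'],s['tcp_pos'])"
```

```text
the job is handed in; nothing more can be done
the job is handed in; nothing more can be done
```

I pulled the tray out by its bar about 0.135 m and lifted the round key out of the middle slot. I then held it upright 15 cm in front of the phone's lens, flat side to the lens, and handed the job in at about 17.5 s.

- **Key position:** the depth image put the visible part of the blade within about 2–3 mm of the target. The grip was firm, with the fingers 8.4 mm apart. Only one camera could measure the blade, because the gripper hid the key from the top view.
- **Key angle:** I did not measure the key's tilt. The only facing check was a rough depth fit of the part of the key just above the blade, with few pixels, which came within about 5° of square to the lens.
- **Surroundings:** the slim and T-bar keys still stood in their slots. The dish, the clipper and the phone looked undisturbed in the last close-up. I did not measure the bystanders against their starting positions.
- **Early stops:** both descents reported their force limit. The one to the handle ended essentially on target. The one to the key stopped 8 mm high, so I gripped the head higher than planned and corrected the final height to match.
- **Last reading:** the state query after hand-in was refused, so these checks are from just before it.

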